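# Vent the squat pressure pot

## Robot

A 6-joint arm with a two-finger parallel gripper is mounted at the origin on the work surface. World frame = base frame: x ahead of the robot, y to its left, z up, the work surface at z = 0. Lengths are in m, angles in rad, forces in N, time in s.
With the tool pointing down it reaches from about 0.25 to 0.775 m from the base axis. Payload 4 kg.
Tool frame: the origin (TCP) lies on the centre line of the jaws, within the pads' length; the fingertips stand 8 mm ahead of it and the grasp point (between the pads) lies 11 mm behind it; z points along the fingers, y is the direction in which the jaws open and shut (so a half turn about z gives the same grasp; the last joint's range is limited). The gripper opens to 94 mm and grips with 3 to 60 N. Pads are 16 mm wide; open, the fingers measure 119 mm over their backs; the gripper's body (75 mm by 177 mm) begins 78 mm behind the grasp point.
Start: joints at [1.044, 0.087, 1.371, -0, 1.684, -0.103], TCP at [0.226, 0.501, 0.19] pointing down, gripper open.
Joint ranges: [-3.1, 3.1], [-0.76, 2.03], [0.27, 2.55], [-1.08, 4.22], [0.17, 2.65], [-2.57, 2.57]. Speed limits (rad/s): [2.79, 2.79, 3.14, 3.14, 3.14, 3.14].

## Interface

Orientations are given as [roll, pitch, yaw] about the fixed x, y, z axes, in that order (R = Rz(yaw) Ry(pitch) Rx(roll)).
In Python, from bench import robot gives the robot as it stands.
- The arm moves only by the shell command python3 -m crank 'ROWS' [OPENING]. ROWS is JSON, a list of rows, each a list of 4 numbers: the shift along the tool's x, y, z scaled (see below), then the turn about the tool's z scaled (see below). A call has exactly 10 rows; each row shifts and turns the commanded pose from where the row before left it, along the tool's axes as they then stand; what a row does not reach is not made up. The controller multiplies each number of a shift by 0.2 m and each number of a turn by pi/2 rad. A row lasts 1/8 s, in which the tool goes at most 62.5 mm and 10.7 degrees, less where a joint would pass 70% of its speed; a pose out of reach is approached as far as the arm can. A call with a number of a shift or a turn outside -1 to 1 is refused whole. A call with a gripper value outside its range is refused whole. OPENING is the gripper command: -1 is fully open, 1 is shut, values between are in proportion, set as the call begins (- or left out, the last holds). The fingers move at their own pace and stop on an object; the grip force is fixed at half the most. Time passes only in rows, so rows that do not move let the fingers close, or fill a call up. It gives the time, the measured TCP pose, the force and the opening at its end, in the units of the state.
- robot.get_obs(): the state, without advancing time (a new reading comes with each control period).
- robot.snapshot(name): name is "scene" or "top"; returns (picture, depth): 420x560x3 uint8, red, green, blue; 420x560 float32, m along the optical axis (not along the pixel's ray), 0 where there is no reading.
- robot.camera_params(name): a dict with "fx", "fy", "cx", "cy" (pixels), "world_from_camera" (4x4, takes a point from camera to world coordinates). Camera axes: x right, y down, z forward; pixel columns grow to the right and rows downward; lengths in m; the calibration is good to about 2 mm. A picture is of the moment at which its call begins. camera_params takes no time and is no camera call.
- robot.close_job(): hands the job in, once; it reports no verdict.
The state is a dict: "time": time; "joint_positions": joint angles; "qvel": joint speeds; "joint_torque": joint torques, N m; "tool_pos": TCP position; "ee_rot": TCP orientation; "wrist_force": force on the tool from outside, world axes, zero at the start; "wrist_torque": the same for the moment, N m; "width": finger opening in m.
Only numpy, scipy, OpenCV 4.12 (cv2) and the standard library are available. Lean on these libraries where they do the work, as an engineer would, in place of code of your own. Each camera call takes 0.05 s, during which the arm holds its last target.

## Task

Let the pressure off the squat steel pot, the one with the dial gauge on its lid: unscrew the tiny knurled brass lock nut of its valve by about a fifth of a turn (anticlockwise seen from above), then press the freed valve pin fully down, hold it about a second and let it spring back. Leave the nut loose, and do not loosen the nut on the tall bottle.

Things in the scene. Friction and masses are not known exactly. Their poses are not given: they have to be found in the camera images.
- valve (a point): Middle of the pot's round knurled brass lock nut (15 mm wide, 16 mm high), 156 mm above the table; z up. Below it: a 12 mm stem, 30 mm long, on a 24 x 8 mm collar on the 152 mm wide lid. The steel pin (9 mm wide) sticks out of it, its flat top 22 mm above this point. The valve is 28 mm off the fixed pot's axis in +y; a gauge (44 mm wide, top 29 mm below this point) lies 64 mm away in -y.
- lock_nut (a joint): Angle of the pot's lock nut (rad): 0 tight, growing as it unscrews anticlockwise (from above) to a stop at 1.4; starts between 0 and 0.15. It turns stiffly (0.04 N m), does not rise, and stays where it is left; a dark line on its top turns with it. Below about 0.6 it blocks the pin; above 0.8 it counts as unscrewed.
- valve_pin (a joint): How far the pot's valve pin is pressed down (m): 0 up, 0.008 fully down. It takes 2 N to start and 7 N at the bottom, and springs back when let go. It cannot be pressed while the lock nut is tight.
- tall_nut (a joint): Angle (rad, 0 tight to 1.4, growing anticlockwise) of the like nut on the tall slim aluminium bottle (84 mm wide, 210 mm high with its pin, no gauge; fixed), which is to be left alone. Bottle and pot swap sides: either may be on the left.
There are look-alikes about, which are no part of the job. Of the things that look like the part that bears tall_nut, the largest one is meant. What is shaped like the part that bears valve but green or purple is not meant.

How it is judged:
By the outcome, as a careful person would: the job done as asked, in the order asked, and still so for the second after the job is handed in, with the robot touching nothing.
It also fails if it takes over 40 s, if anything falls off the work surface, if the arm or the gripper's body presses on something with over 40 N, if the wrist force passes 120 N, or if a joint passes its speed limit or range.

## Working session

There is one attempt and no reset: what is moved stays moved. The work goes in short steps, Python scripts to look and compute and a shell command to move; the robot and the scene stay as the last step left them, time stands still between calls to the robot, and variables do not carry over. Pictures are saved under pics/ and viewed, and the job is handed in when it is done.

```bash
mkdir -p pics; ls
python3 - <<'E'
from bench import robot
import cv2,numpy as np
print(robot.get_obs())
for n in ("scene","top"):
    p,d=robot.snapshot(n)
    cv2.imwrite(f"pics/{n}0.png",p[:,:,::-1]); np.save(f"{n}0_d.npy",d); np.save(f"{n}0_p.npy",p)
    print(n,robot.camera_params(n))
E
```

```text
pics
{'time': 0.0, 'joint_positions': array([ 1.04392542e+00,  8.79640870e-02,  1.37222751e+00, -3.57039045e-05,
        1.68358013e+00, -1.03095205e-01]), 'qvel': array([-0.00040291, -0.00107005,  0.00022791, -0.00165667, -0.00097556,
        0.0002609 ]), 'joint_torque': array([-5.49281776e-04, -3.40175843e+01, -3.02426147e+01,  7.16982409e-02,
        3.27607873e-02, -1.10766680e-04]), 'tool_pos': array([0.22588863, 0.50084751, 0.18901281]), 'ee_rot': array([-3.13942149e+00, -1.88957201e-04,  2.71781277e+00]), 'wrist_force': array([ 0.01393539, -1.13111466,  0.10337065]), 'wrist_torque': array([-0.00980883, -0.02773999, -0.00784161]), 'width': 0.09431233633518796}
scene {'fx': 523.2944099961106, 'fy': 523.2944099961106, 'cx': 278.6090853879057, 'cy': 203.00232528235406, 'world_from_camera': array([[ 0.57694032,  0.6787893 , -0.45429611,  1.02769783],
       [ 0.81673973, -0.4853777 ,  0.31200112, -0.39112833],
       [-0.00872218, -0.55104771, -0.83442816,  1.19713742],
       [ 0.        ,  0.        ,  0.        ,  1.        ]])}
top {'fx': 482.98321239348587, 'fy': 482.98321239348587, 'cx': 282.99473917087573, 'cy': 210.20743877320882, 'world_from_camera': array([[ 0.01214229, -0.99279215,  0.11923214,  0.3269789 ],
       [-0.99961387, -0.01503234, -0.02336946,  0.00447952],
       [ 0.02499335, -0.11890234, -0.99259134,  1.22399013],
       [ 0.        ,  0.        ,  0.        ,  1.        ]])}
```

View pics/scene0.png

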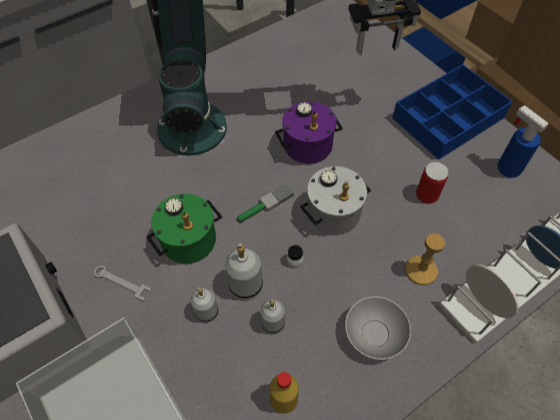

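View pics/top0.png

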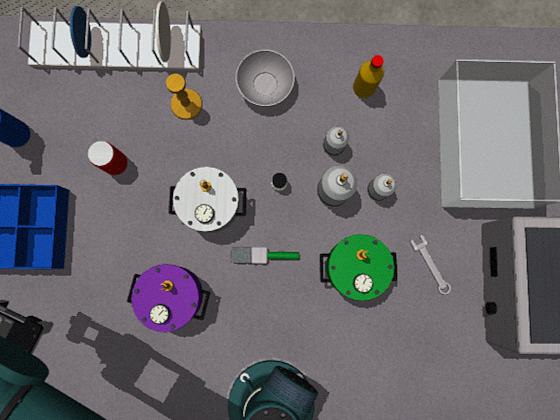

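Both views show three pots with a gauge on the lid:

| Pot | Top px | Scene px |
|---|---|---|
| Steel | (206,198) | (337,195) |
| Purple | (167,298) | (309,130) |
| Green | (361,267) | (184,225) |

They also show three bottles with brass nuts, at top (337,183), which is the largest, and at (336,140) and (382,187).

I choose the steel pot. Its valve is at about top (206,185) and scene (345,190). I'll check that in a close crop.

Run:
```python
import cv2,numpy as np
a=np.load("top0_p.npy")[160:240,160:250]; b=np.load("scene0_p.npy")[160:240,300:390]
z=[cv2.resize(i[:,:,::-1],None,fx=4.4,fy=4.4,interpolation=cv2.INTER_NEAREST) for i in (a,b)]
cv2.imwrite("pics/crop0.png",np.hstack(z))
for n,(r0,r1,c0,c1) in (("top",(160,240,160,250)),("scene",(160,240,300,390))):
    p=np.load(f"{n}0_p.npy");h=cv2.cvtColor(p,cv2.COLOR_RGB2HSV);d=np.load(f"{n}0_d.npy")
    m=(h[...,0]>8)&(h[...,0]<28)&(h[...,1]>110)&(h[...,2]>60); q=np.zeros_like(m);q[r0:r1,c0:c1]=1;m&=q
    r,c=np.nonzero(m);print(n,len(r),r.min(),r.max(),c.min(),c.max())
    for i in sorted(set(r)): print(i,c[r==i].min(),c[r==i].max(),np.round(d[i,c[r==i]],3))
```

```text
top 66 180 190 200 210
180 203 204 [1.071 1.074]
181 204 205 [1.074 1.075]
182 206 208 [1.085 1.115 1.126]
183 200 209 [1.054 1.071 1.069 1.075 1.115 1.117 1.125]
184 200 209 [1.069 1.068 1.067 1.068 1.075 1.072 1.114 1.12  1.114]
185 201 210 [1.068 1.069 1.066 1.071 1.114 1.114 1.121]
186 201 210 [1.069 1.073 1.071 1.117 1.117 1.124]
187 201 210 [1.114 1.081 1.081 1.111 1.116 1.113 1.121]
188 201 209 [1.113 1.118 1.117 1.108 1.111 1.115 1.118 1.112 1.113]
189 202 209 [1.117 1.111 1.118 1.112 1.116 1.113 1.112 1.115]
190 203 208 [1.111 1.112 1.118 1.113 1.114 1.117]
scene 93 184 200 340 348
184 344 347 [1.265 1.267]
185 343 348 [1.265 1.266 1.264 1.268]
186 343 348 [1.271 1.264 1.261 1.262 1.266 1.265]
187 343 348 [1.267 1.268 1.265 1.261 1.262 1.27 ]
188 343 348 [1.262 1.267 1.264 1.266 1.265 1.266]
189 344 347 [1.272 1.271 1.267 1.276]
190 344 346 [1.273 1.272 1.276]
191 344 346 [1.285 1.272 1.275]
192 343 346 [1.286 1.284 1.283 1.282]
193 341 346 [1.31  1.295 1.288 1.286 1.286 1.289]
194 340 347 [1.304 1.312 1.298 1.289 1.285 1.291 1.309]
195 340 348 [1.307 1.312 1.301 1.296 1.294 1.294 1.296 1.308 1.306]
196 340 348 [1.309 1.314 1.305 1.296 1.296 1.295 1.303 1.31  1.305]
197 340 348 [1.304 1.304 1.306 1.303 1.3   1.298 1.303 1.302 1.305]
198 340 347 [1.301 1.3   1.302 1.304 1.3   1.303 1.297 1.299]
199 341 346 [1.303 1.305 1.302 1.304 1.299 1.299]
200 344 344 [1.304]
```

View pics/crop0.png

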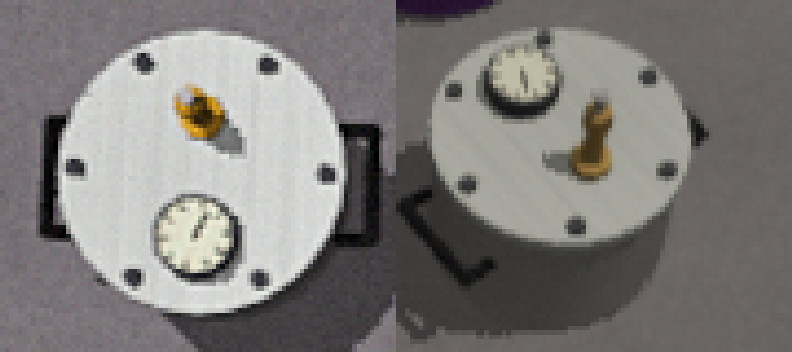

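The crop shows the steel lid with its gauge at top (204,213), and the brass nut and pin at about top (203,183) and scene (345,186). The choice is right. Next I locate it from both views and the lid geometry.

```bash
cat > h.py <<'E'
import numpy as np
from bench import robot
def ray(n,u,v):
    c=robot.camera_params(n);T=c["world_from_camera"]
    return T[:3,3],T[:3,:3]@np.array([(u-c["cx"])/c["fx"],(v-c["cy"])/c["fy"],1])
def onz(n,u,v,z):
    o,d=ray(n,u,v);return o+d*(z-o[2])/d[2]
def cloud(n,d):
    c=robot.camera_params(n);T=c["world_from_camera"]
    v,u=np.indices(d.shape);P=np.stack([(u-c["cx"])/c["fx"]*d,(v-c["cy"])/c["fy"]*d,d],-1)
    return P@T[:3,:3].T+T[:3,3]
E
python3 - <<'E'
from h import *
import cv2
for n,uv in (("top",(206,198)),("scene",(337,190))):
    p=np.load(f"{n}0_p.npy");d=np.load(f"{n}0_d.npy");X=cloud(n,d)
    h=cv2.cvtColor(p,cv2.COLOR_RGB2HSV)
    # lid by height
    m=((abs(X[...,2]-0.110)<.006)&(h[...,1]<40)).astype(np.uint8)
    k,l,s,c=cv2.connectedComponentsWithStats(m)
    j=l[uv[1],uv[0]] or max(range(1,k),key=lambda i:-np.hypot(*(c[i]-uv)) if s[i,4]>500 else -1e9)
    cs,_=cv2.findContours((l==j).astype(np.uint8),cv2.RETR_EXTERNAL,cv2.CHAIN_APPROX_NONE)
    ct=max(cs,key=cv2.contourArea)[:,0,:]
    hull=cv2.convexHull(ct)[:,0,:]
    W=np.array([onz(n,a,b,.110)[:2] for a,b in hull])
    (cx,cy),r=cv2.minEnclosingCircle(W.astype(np.float32)*1000);A=np.c_[2*W,np.ones(len(W))];s_=np.linalg.lstsq(A,(W**2).sum(1),rcond=None)[0]
    print(n,"lid",cx,cy,r,"lsq",s_[:2],np.sqrt(s_[2]+s_[:2]@s_[:2]),s[j], 'medz',np.median(X[...,2][l==j]))
    # bits above lid near
    mm=(X[...,2]>.128)&(X[...,2]<.2)&(np.hypot(X[...,0]-cx/1000,X[...,1]-cy/1000)<.06)
    r_,c_=np.nonzero(mm)
    for a,b in zip(r_,c_): print((b,a),np.round(X[a,b],3),end=' ')
    print()
print("gauge top",onz("top",204,213.5,.127),"scene",onz("scene",328.5,177.5,.127))
print("collar top",onz("top",205.5,187,.116),"scene",onz("scene",344,197,.116))
print("nut mid top",onz("top",203,183.5,.16),"scene",onz("scene",345.5,186.5,.156))
E
```

```text
top lid 484.89996337890625 160.05458068847656 76.04387664794922 lsq [0.48496394 0.16002083] 0.07558040636714705 [ 172  167   66   65 2851] medz 0.11076568938292786
(np.int64(200), np.int64(180)) [0.517 0.162 0.178] (np.int64(201), np.int64(180)) [0.516 0.16  0.18 ] (np.int64(202), np.int64(180)) [0.516 0.158 0.179] (np.int64(203), np.int64(180)) [0.519 0.158 0.165] (np.int64(204), np.int64(180)) [0.52  0.156 0.162] (np.int64(199), np.int64(181)) [0.517 0.167 0.163] (np.int64(200), np.int64(181)) [0.514 0.162 0.179] (np.int64(201), np.int64(181)) [0.514 0.16  0.18 ] (np.int64(202), np.int64(181)) [0.514 0.158 0.178] (np.int64(203), np.int64(181)) [0.514 0.156 0.178] (np.int64(204), np.int64(181)) [0.517 0.156 0.162] (np.int64(205), np.int64(181)) [0.518 0.154 0.161] (np.int64(199), np.int64(182)) [0.514 0.166 0.165] (np.int64(200), np.int64(182)) [0.512 0.162 0.179] (np.int64(201), np.int64(182)) [0.512 0.16  0.177] (np.int64(202), np.int64(182)) [0.512 0.158 0.176] (np.int64(203), np.int64(182)) [0.513 0.156 0.175] (np.int64(204), np.int64(182)) [0.514 0.155 0.168] (np.int64(205), np
[... 11948 characters left out ...]
nt64(193)) [0.513 0.153 0.128] (np.int64(343), np.int64(193)) [0.517 0.152 0.135] (np.int64(344), np.int64(193)) [0.52  0.153 0.136] (np.int64(345), np.int64(193)) [0.521 0.155 0.136] (np.int64(346), np.int64(193)) [0.521 0.159 0.133] (np.int64(343), np.int64(194)) [0.518 0.152 0.131] (np.int64(344), np.int64(194)) [0.52  0.153 0.132] (np.int64(345), np.int64(194)) [0.523 0.154 0.135] (np.int64(346), np.int64(194)) [0.522 0.158 0.13 ] 
gauge top [0.44847739 0.15846749 0.127     ] scene [0.45534081 0.15627942 0.127     ]
collar top [0.51146471 0.15849864 0.116     ] scene [0.51921812 0.15599827 0.116     ]
nut mid top [0.51193284 0.15816874 0.16      ] scene [0.516201   0.15823253 0.156     ]
```

```bash
python3 -m crank '[[-0.1,-0.05,-0.12,0],[-0.2,-0.1,-0.12,0],[-0.22,-0.1,0,0],[-0.22,-0.1,0,0],[-0.22,-0.11,0,0],[-0.22,-0.11,0,0],[-0.22,-0.11,0,0],[-0.22,-0.11,0,0],[-0.2,-0.1,0,0],[-0.2,-0.08,0,0]]' -1
python3 - <<'E'
from h import *
import cv2
o=robot.get_obs();print(o["time"],o["tool_pos"],o["ee_rot"],o["joint_positions"])
p,d=robot.snapshot("scene");np.save("s1p.npy",p);np.save("s1d.npy",d)
cv2.imwrite("pics/s1.png",cv2.resize(p[110:250,260:440,::-1],None,fx=4,fy=4,interpolation=cv2.INTER_NEAREST))
E
```

```text
time: 1.35
tool_pos: [0.5152, 0.1569, 0.2377]
ee_rot: [-3.141, -0.001, 2.717]
wrist_force: [0.6, 1.3, -0.3]
width: 0.0938
1.35 [0.51521182 0.1569461  0.23768512] [-3.14129032e+00 -8.04615719e-04  2.71727639e+00] [ 1.90261416e-01  5.80816031e-02  1.30844890e+00  2.21584088e-04
  1.77589386e+00 -9.56173731e-01]
```

View pics/s1.png

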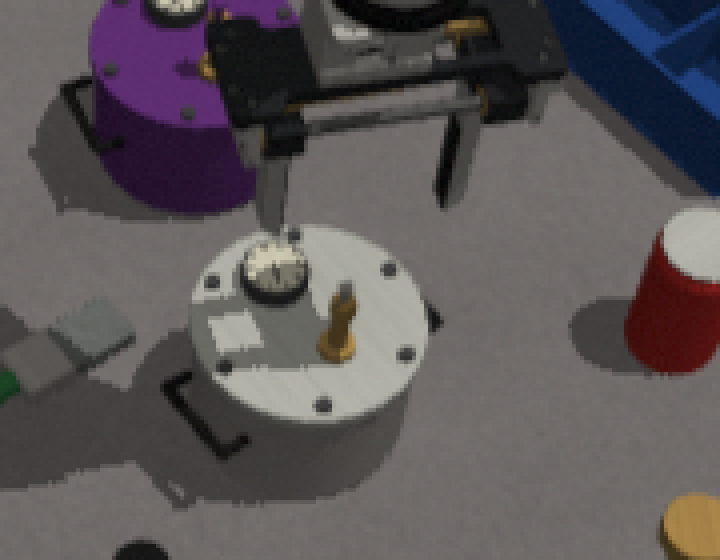

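The crop shows the fingertips at about scene (328,167) and (371,161), straddling the nut at (345,186) from above. I'll compare the projected fingertips with the seen ones to get the camera offset.

```bash
cat >> h.py <<'E'
def proj(n,P):
    c=robot.camera_params(n);T=c["world_from_camera"]
    q=T[:3,:3].T@(np.asarray(P)-T[:3,3]);return np.array([c["fx"]*q[0]/q[2]+c["cx"],c["fy"]*q[1]/q[2]+c["cy"],q[2]])
E
python3 - <<'E'
from h import *
d=np.load("s1d.npy");X=cloud("scene",d)
t=np.array([.5152,.1569,.2377]);x=np.array([-.911,.412,0]);y=np.array([.412,.911,0]);z=np.array([0,0,-1.])
for s in (-1,1):
    print(s,proj("scene",t+.008*z+s*.053*y),proj("scene",t+.008*z+s*.053*y-.008*x))
m=(X[...,2]>.215)&(X[...,2]<.26)&(np.hypot(X[...,0]-.515,X[...,1]-.157)<.1)
r,c=np.nonzero(m)
D=(X[m]-t)
T=np.c_[D@x,D@y,D@z]
for s in (-1,1):
    k=(np.sign(T[:,1])==s)&(abs(abs(T[:,1])-.053)<.02)
    print(s,k.sum(),"tool-frame pct",np.round(np.percentile(T[k],[2,10,50,90,98],axis=0),4).tolist(), "rows",r[k].max(),"cols",c[k].min(),c[k].max())
E
```

```text
-1 [325.61364977 171.68896561   1.2059239 ] [326.44221209 174.42704823   1.20158464]
1 [369.99178057 164.54172378   1.21621258] [370.97220999 167.23096875   1.21187332]
-1 4 tool-frame pct [[-0.0129, -0.0539, -0.0189], [-0.0126, -0.0535, -0.0189], [-0.0107, -0.0511, -0.0181], [-0.0096, -0.0493, -0.0167], [-0.0096, -0.0492, -0.0165]] rows 169 cols 327 329
1 13 tool-frame pct [[-0.0121, 0.0458, -0.0204], [-0.0115, 0.0459, -0.0198], [-0.0098, 0.0471, -0.0185], [-0.0008, 0.053, -0.0153], [0.004, 0.0556, -0.0134]] rows 162 cols 368 374
```

Run:
```python
from h import *
d=np.load("s1d.npy");X=cloud("scene",d);p=np.load("s1p.npy")
for c in (326,328,330,370,372): 
    print(c)
    for r in range(150,173,2): print(r,d[r,c].round(3),X[r,c].round(3),p[r,c])
print(robot.get_obs()["tool_pos"])
```

```text
326
150 1.082 [0.518 0.08  0.354] [52 52 49]
152 1.131 [0.498 0.099 0.313] [59 57 56]
154 1.135 [0.499 0.098 0.308] [62 60 59]
156 1.14 [0.5   0.099 0.301] [65 63 60]
158 1.142 [0.502 0.097 0.297] [67 67 63]
160 1.15 [0.501 0.099 0.289] [72 71 69]
162 1.161 [0.499 0.101 0.278] [69 69 66]
164 1.165 [0.501 0.101 0.272] [69 68 66]
166 1.167 [0.503 0.099 0.268] [71 69 66]
168 1.173 [0.503 0.1   0.26 ] [146 145 137]
170 1.361 [0.422 0.176 0.108] [141 141 131]
172 1.339 [0.435 0.164 0.122] [161 157 139]
328
150 1.12 [0.503 0.1   0.324] [59 59 57]
152 1.129 [0.502 0.102 0.315] [70 69 66]
154 1.133 [0.502 0.101 0.309] [73 71 68]
156 1.14 [0.502 0.102 0.301] [70 69 67]
158 1.142 [0.504 0.101 0.297] [70 69 67]
160 1.15 [0.504 0.102 0.289] [72 70 68]
162 1.156 [0.504 0.103 0.281] [70 70 67]
164 1.163 [0.504 0.103 0.274] [71 69 67]
166 1.171 [0.503 0.105 0.265] [70 69 65]
168 1.174 [0.505 0.104 0.26 ] [88 87 83]
170 1.359 [0.426 0.179 0.109] [155 153 140]
172 1.34 [0.438 0.169 0.121] [202 198 175]
330
150 1.121 [0.505 0.104 0.323] [71 69 66]
152 1.13 [0.504 0.105 0.314] [71 69 67]
154 1.135 [0.5
[... 772 characters left out ...]
107 105]
168 1.499 [ 0.43   0.339 -0.   ] [113 108 106]
170 1.498 [ 0.434  0.336 -0.003] [112 107 105]
172 1.491 [ 0.441  0.329 -0.   ] [113 108 106]
372
150 1.156 [0.542 0.195 0.295] [9 8 7]
152 1.164 [0.542 0.197 0.287] [8 9 9]
154 1.165 [0.544 0.195 0.283] [22 20 21]
156 1.17 [0.545 0.195 0.277] [50 49 47]
158 1.174 [0.547 0.195 0.271] [66 65 63]
160 1.184 [0.546 0.198 0.261] [76 75 71]
162 1.189 [0.547 0.198 0.254] [104 100  97]
164 1.515 [ 0.419  0.357 -0.007] [112 106 104]
166 1.507 [ 0.426  0.35  -0.004] [113 108 106]
168 1.497 [0.434 0.343 0.001] [116 110 108]
170 1.493 [0.439 0.338 0.001] [114 110 108]
172 1.494 [ 0.443  0.336 -0.003] [112 107 105]
[0.51835024 0.15292398 0.23671698]
```

The fingertips look about 20 mm higher than stated when open, and the arm was still settling. I'll narrow the jaws to about 30 mm, let the arm settle, and look again.

```bash
python3 -m crank '[[0,0,0,0],[0,0,0,0],[0,0,0,0],[0,0,0,0],[0,0,0,0],[0,0,0,0],[0,0,0,0],[0,0,0,0],[0,0,0,0],[0,0,0,0]]' 0.35
python3 - <<'E'
from h import *
import cv2
o=robot.get_obs();print(o["time"],o["tool_pos"],o["ee_rot"],o["width"])
p,d=robot.snapshot("scene");np.save("s2p.npy",p);np.save("s2d.npy",d)
q,e=robot.snapshot("top");np.save("t2p.npy",q);np.save("t2d.npy",e)
a=cv2.resize(p[130:220,300:400,::-1],None,fx=4,fy=4,interpolation=cv2.INTER_NEAREST)
b=cv2.resize(q[130:220,150:250,::-1],None,fx=4,fy=4,interpolation=cv2.INTER_NEAREST)
cv2.imwrite("pics/s2.png",np.hstack([a,b]))
X=cloud("scene",d);t=o["tool_pos"]
m=(X[...,2]>.195)&(X[...,2]<.29)&(np.hypot(X[...,0]-t[0],X[...,1]-t[1])<.035)
r,c=np.nonzero(m)
for i in sorted(set(r)):
    k=r==i;print(i,c[k].min(),c[k].max(),[tuple(X[i,j].round(3)) for j in c[k][::4]])
E
```

```text
time: 2.65
tool_pos: [0.5147, 0.1583, 0.2382]
ee_rot: [3.141, -0.0, 2.718]
wrist_force: [0.9, -0.5, -0.1]
width: 0.0305
2.65 [0.51470344 0.15834611 0.23816918] [ 3.14149864e+00 -1.01552539e-06  2.71772493e+00] 0.030470870392690287
150 357 357 [(np.float64(0.518), np.float64(0.174), np.float64(0.286))]
151 338 357 [(np.float64(0.497), np.float64(0.136), np.float64(0.289))]
152 338 357 [(np.float64(0.499), np.float64(0.135), np.float64(0.288))]
153 338 363 [(np.float64(0.497), np.float64(0.137), np.float64(0.281)), (np.float64(0.527), np.float64(0.168), np.float64(0.289))]
154 338 363 [(np.float64(0.499), np.float64(0.135), np.float64(0.28)), (np.float64(0.533), np.float64(0.175), np.float64(0.287))]
155 338 363 [(np.float64(0.498), np.float64(0.136), np.float64(0.276)), (np.float64(0.528), np.float64(0.168), np.float64(0.283)), (np.float64(0.534), np.float64(0.175), np.float64(0.284))]
156 338 363 [(np.float64(0.502), np.float64(0.133), np.float64(0.278)), (np.float64(0.524), np.float64(0.17), np.float64(0.274)), (np.float64(0.534), np.float64(0.172), np.float64(0.282))]
157 338 363 [
[... 1176 characters left out ...]
64(0.533), np.float64(0.176), np.float64(0.261))]
162 339 361 [(np.float64(0.51), np.float64(0.13), np.float64(0.267)), (np.float64(0.518), np.float64(0.135), np.float64(0.271)), (np.float64(0.533), np.float64(0.168), np.float64(0.263))]
163 339 359 [(np.float64(0.513), np.float64(0.128), np.float64(0.269)), (np.float64(0.517), np.float64(0.136), np.float64(0.266)), (np.float64(0.534), np.float64(0.17), np.float64(0.259))]
164 339 358 [(np.float64(0.513), np.float64(0.129), np.float64(0.264)), (np.float64(0.517), np.float64(0.137), np.float64(0.261))]
165 340 343 [(np.float64(0.515), np.float64(0.13), np.float64(0.262))]
166 341 343 [(np.float64(0.516), np.float64(0.133), np.float64(0.257))]
```

View pics/s2.png

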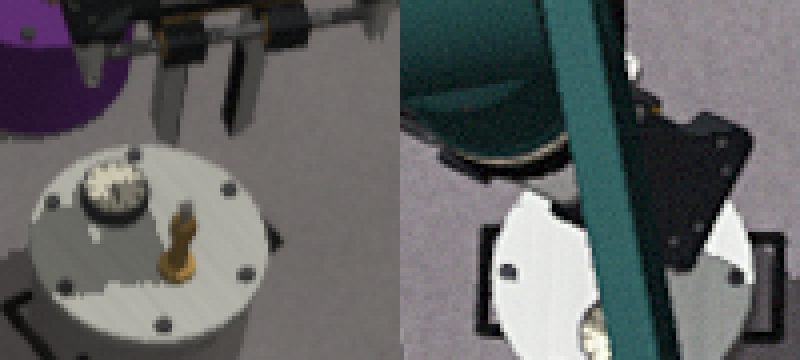

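The scene view shows the two fingertips at about (343,166) and (359,164), above and to the camera's far side of the pin top at (346,181). The top view is blocked by the arm. I'll lower 60 mm, keeping the jaws 30 mm apart, and look again.

```bash
python3 -m crank '[[0,0,0.06,0],[0,0,0.06,0],[0,0,0.06,0],[0,0,0.06,0],[0,0,0.06,0],[0,0,0,0],[0,0,0,0],[0,0,0,0],[0,0,0,0],[0,0,0,0]]'
python3 - <<'E'
from h import *
import cv2
o=robot.get_obs();print(o["time"],o["tool_pos"],o["ee_rot"],o["width"])
p,d=robot.snapshot("scene");np.save("s3p.npy",p);np.save("s3d.npy",d)
cv2.imwrite("pics/s3.png",cv2.resize(p[145:215,310:390,::-1],None,fx=8,fy=8,interpolation=cv2.INTER_CUBIC))
X=cloud("scene",d)
for c in (341,343,345,356,357,358): print(c,[(r,*X[r,c].round(3)) for r in range(172,188)])
E
```

```text
time: 4.0
tool_pos: [0.5148, 0.1584, 0.1785]
ee_rot: [3.141, 0.0, 2.718]
wrist_force: [0.3, -0.2, 0.5]
width: 0.0305
4.0 [0.51481223 0.15842255 0.17845785] [3.14118536e+00 4.15361082e-04 2.71782038e+00] 0.030535228984358433
341 [(172, np.float64(0.516), np.float64(0.135), np.float64(0.233)), (173, np.float64(0.517), np.float64(0.135), np.float64(0.229)), (174, np.float64(0.517), np.float64(0.136), np.float64(0.225)), (175, np.float64(0.516), np.float64(0.137), np.float64(0.22)), (176, np.float64(0.516), np.float64(0.137), np.float64(0.215)), (177, np.float64(0.518), np.float64(0.136), np.float64(0.215)), (178, np.float64(0.515), np.float64(0.139), np.float64(0.205)), (179, np.float64(0.517), np.float64(0.137), np.float64(0.205)), (180, np.float64(0.518), np.float64(0.137), np.float64(0.202)), (181, np.float64(0.517), np.float64(0.139), np.float64(0.195)), (182, np.float64(0.477), np.float64(0.181), np.float64(0.113)), (183, np.float64(0.477), np.float64(0.181), np.float64(0.108)), (184, np.float64(0.48), np.float64(0.179), np.float64(0.108)), (185, np.float64(0.485), np.float64(0.174
[... 4566 characters left out ...]
), (177, np.float64(0.535), np.float64(0.175), np.float64(0.202)), (178, np.float64(0.493), np.float64(0.224), np.float64(0.113)), (179, np.float64(0.492), np.float64(0.226), np.float64(0.106)), (180, np.float64(0.496), np.float64(0.222), np.float64(0.108)), (181, np.float64(0.499), np.float64(0.22), np.float64(0.11)), (182, np.float64(0.498), np.float64(0.221), np.float64(0.104)), (183, np.float64(0.503), np.float64(0.216), np.float64(0.108)), (184, np.float64(0.505), np.float64(0.215), np.float64(0.108)), (185, np.float64(0.508), np.float64(0.211), np.float64(0.11)), (186, np.float64(0.51), np.float64(0.21), np.float64(0.108)), (187, np.float64(0.511), np.float64(0.21), np.float64(0.105))]
```

View pics/s3.png

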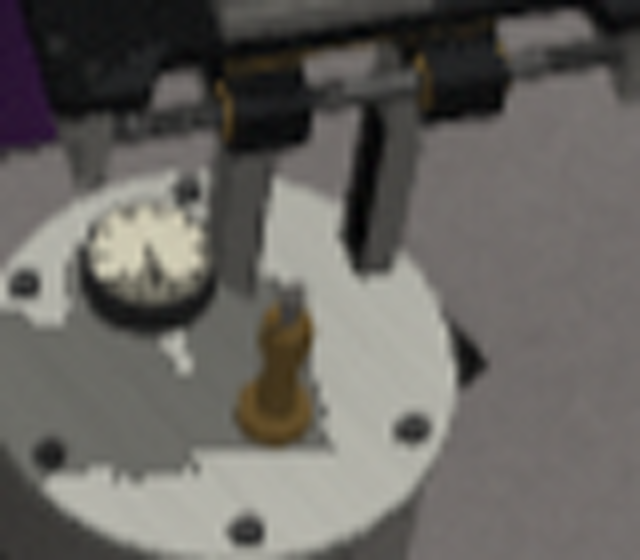

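The scene view shows the fingertips at about z 0.194, level with or just above the pin top. In the same image the jaw centre is about 1.8 mm off in +y (tool). I'll correct by −1.8 mm in y and +1 mm in x, then lower 50 mm around the nut. That depth is clear of the collar whichever tip length is right.

```bash
python3 -m crank '[[0.005,-0.009,0,0],[0,0,0,0],[0,0,0.04,0],[0,0,0.05,0],[0,0,0.05,0],[0,0,0.05,0],[0,0,0.04,0],[0,0,0.02,0],[0,0,0,0],[0,0,0,0]]'
python3 - <<'E'
from h import *
import cv2
o=robot.get_obs();print(o["time"],o["tool_pos"],o["ee_rot"],o["wrist_force"])
p,d=robot.snapshot("scene")
cv2.imwrite("pics/s4.png",cv2.resize(p[145:215,310:390,::-1],None,fx=8,fy=8,interpolation=cv2.INTER_CUBIC))
E
```

```text
time: 5.3
tool_pos: [0.5133, 0.1572, 0.1287]
ee_rot: [3.141, 0.001, 2.718]
wrist_force: [0.0, 0.4, 0.5]
width: 0.0301
5.3 [0.51334428 0.15721709 0.12867098] [3.14095946e+00 7.69737380e-04 2.71779124e+00] [0.00403654 0.39976278 0.46794845]
```

View pics/s4.png

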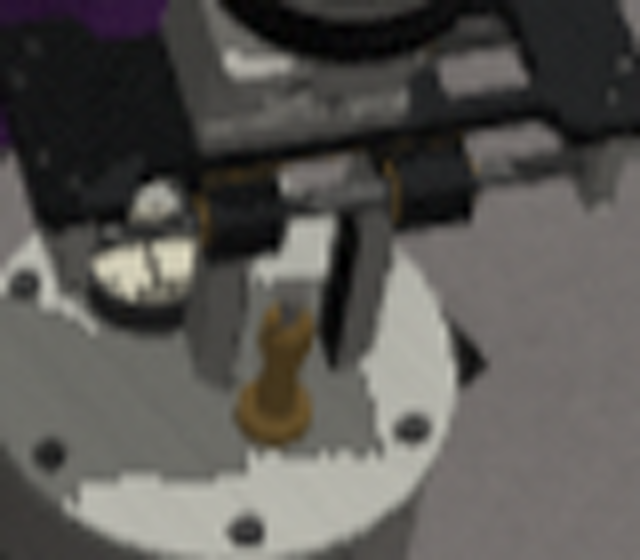

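The view shows the nut at crop (285,325), centred between the fingers, with the tips at nut-bottom height and no contact force. I'll close.

```bash
python3 -m crank '[[0,0,0,0],[0,0,0,0],[0,0,0,0],[0,0,0,0],[0,0,0,0],[0,0,0,0],[0,0,0,0],[0,0,0,0],[0,0,0,0],[0,0,0,0]]' 1
python3 - <<'E'
from h import *
import cv2
o=robot.get_obs();print(o["time"],o["tool_pos"],o["ee_rot"],o["wrist_force"],o["wrist_torque"],o["width"],o["joint_positions"])
p,d=robot.snapshot("scene")
cv2.imwrite("pics/s5.png",cv2.resize(p[145:215,310:390,::-1],None,fx=8,fy=8,interpolation=cv2.INTER_CUBIC))
E
```

```text
time: 6.6
tool_pos: [0.5143, 0.1595, 0.1286]
ee_rot: [3.136, 0.001, 2.719]
wrist_force: [2.9, 5.8, -1.6]
width: 0.014
6.6 [0.5142584  0.15946004 0.12855686] [3.13598767e+00 1.07937684e-03 2.71887690e+00] [ 2.92130836  5.78930256 -1.56720774] [ 0.91686285 -0.58084357  0.02603221] 0.014038956752449287 [ 0.19265577  0.07805772  1.50284695  0.00395411  1.55657117 -0.95547593]
```

View pics/s5.png

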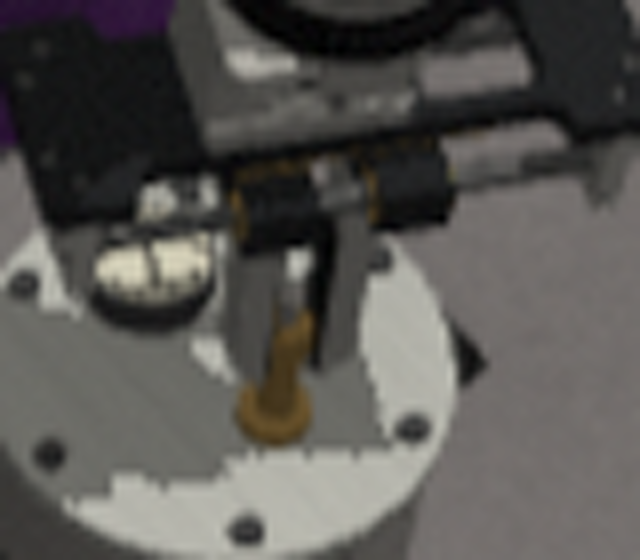

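The nut is gripped at width 14 mm, but the arm was pushed about 2.4 mm in +y (tool), so I'll shift the command to match. Then I turn anticlockwise, which is negative about the tool's z because it points down, by about 1.13 rad.

```bash
python3 -m crank '[[0,0.012,0,0],[0,0,0,-0.08],[0,0,0,-0.08],[0,0,0,-0.08],[0,0,0,-0.08],[0,0,0,-0.08],[0,0,0,-0.08],[0,0,0,-0.08],[0,0,0,-0.08],[0,0,0,-0.08]]'
python3 - <<'E'
from h import *
import cv2
o=robot.get_obs();print(o["time"],o["tool_pos"],o["ee_rot"],o["wrist_force"],o["wrist_torque"],o["width"],o["joint_positions"])
p,d=robot.snapshot("scene")
o=robot.get_obs();print(o["time"],o["tool_pos"],o["ee_rot"],o["wrist_force"],o["wrist_torque"])
cv2.imwrite("pics/s6.png",cv2.resize(p[145:215,310:390,::-1],None,fx=8,fy=8,interpolation=cv2.INTER_CUBIC))
E
```

```text
time: 7.9
tool_pos: [0.5142, 0.1592, 0.1285]
ee_rot: [-3.141, 0.0, -2.431]
wrist_force: [0.2, 0.8, 0.6]
width: 0.0142
7.9 [0.51419504 0.1591563  0.12851982] [-3.14104549e+00  2.03276911e-04 -2.43064490e+00] [0.15818903 0.77686499 0.59916003] [ 0.17331552 -0.080045   -0.01728665] 0.014169452144047185 [ 1.95081462e-01  8.10629966e-02  1.49968909e+00 -3.75704854e-04
  1.56039383e+00 -2.08665874e+00]
7.95 [0.51422349 0.15914949 0.12854365] [-3.14098249e+00  2.83620109e-04 -2.42804239e+00] [0.45166746 1.15509852 0.0976912 ] [ 0.08398043 -0.03785047 -0.02253208]
```

View pics/s6.png

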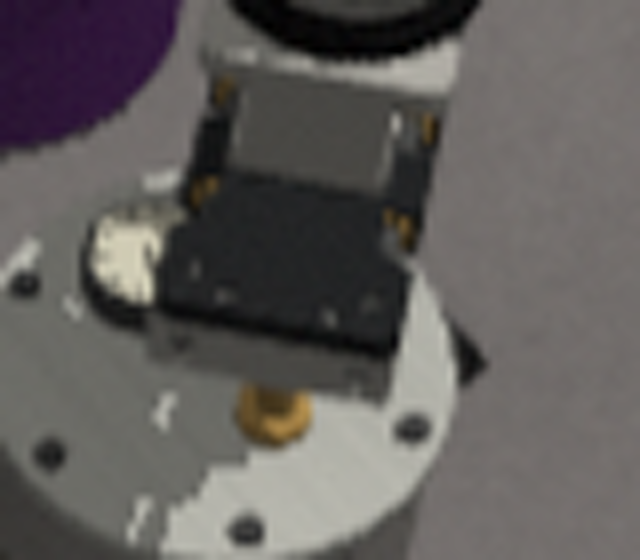

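The wrist turned 1.136 rad with the grip held (width 14.2 mm) and almost no side force. The nut axis is therefore at TCP xy (0.5142, 0.1592). I'll open a little, rise and look.

```bash
python3 -m crank '[[0,0,0,0],[0,0,0,0],[0,0,0,0],[0,0,0,0],[0,0,-0.05,0],[0,0,-0.08,0],[0,0,-0.1,0],[0,0,-0.1,0],[0,0,0,0],[0,0,0,0]]' 0.35
python3 - <<'E'
from h import *
import cv2
o=robot.get_obs();print(o["time"],o["tool_pos"],o["ee_rot"],o["wrist_force"],o["width"])
p,d=robot.snapshot("scene")
cv2.imwrite("pics/s7.png",cv2.resize(p[145:215,310:390,::-1],None,fx=8,fy=8,interpolation=cv2.INTER_CUBIC))
E
```

```text
time: 9.2
tool_pos: [0.5139, 0.1593, 0.1941]
ee_rot: [3.142, 0.0, -2.434]
wrist_force: [0.5, -0.5, 1.3]
width: 0.0305
9.2 [0.51390877 0.15934588 0.19412129] [ 3.14151301e+00  5.64749590e-05 -2.43442224e+00] [ 0.47848019 -0.46647362  1.25465638] 0.03048250771591048
```

View pics/s7.png

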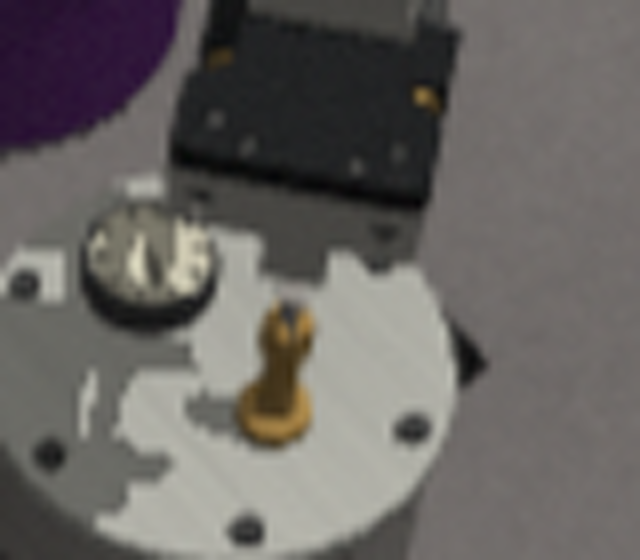

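The fingers are clear of the nut, and the nut and pin at crop (288,310) are undisturbed. I'll shut the jaws and come down to just above the pin.

```bash
python3 -m crank '[[0,0,0,0],[0,0,0,0],[0,0,0,0],[0,0,0,0],[0,0,0.04,0],[0,0,0.04,0],[0,0,0.03,0],[0,0,0.02,0],[0,0,0,0],[0,0,0,0]]' 1
python3 - <<'E'
from h import *
import cv2
o=robot.get_obs();print(o["time"],o["tool_pos"],o["ee_rot"],o["wrist_force"],o["width"])
p,d=robot.snapshot("scene")
cv2.imwrite("pics/s8.png",cv2.resize(p[145:215,310:390,::-1],None,fx=8,fy=8,interpolation=cv2.INTER_CUBIC))
E
```

```text
time: 10.5
tool_pos: [0.5142, 0.1594, 0.1685]
ee_rot: [-3.141, 0.001, -2.434]
wrist_force: [0.9, 0.1, -0.2]
width: 0.0006
10.5 [0.51416214 0.15938704 0.16846905] [-3.14137032e+00  5.37027205e-04 -2.43437588e+00] [ 0.8752326   0.11625955 -0.20328371] 0.0005924606340261279
```

View pics/s8.png

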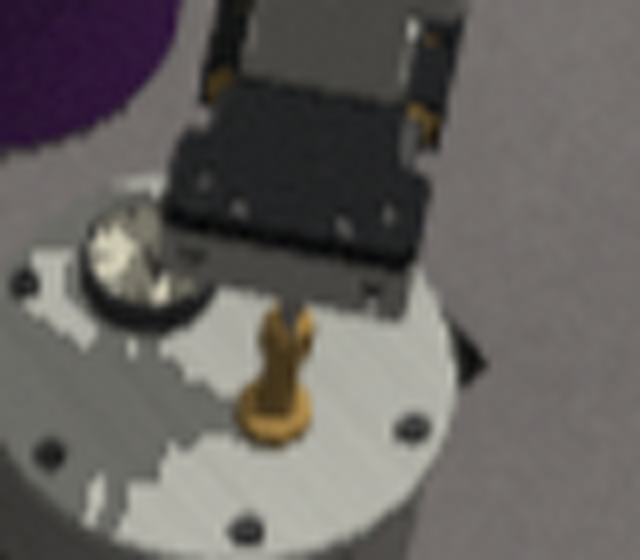

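There is still no force at TCP z 0.1685, so the visual tip height is right. I'll press in stages and watch the force.

```bash
python3 -m crank '[[0,0,0.01,0],[0,0,0.01,0],[0,0,0.01,0],[0,0,0.01,0],[0,0,0.01,0],[0,0,0,0],[0,0,0,0],[0,0,0,0],[0,0,0,0],[0,0,0,0]]'
python3 - <<'E'
from h import *
o=robot.get_obs();print(o["time"],o["tool_pos"],o["ee_rot"],o["wrist_force"],o["wrist_torque"])
E
```

```text
time: 11.8
tool_pos: [0.5141, 0.1594, 0.1583]
ee_rot: [-3.142, 0.0, -2.434]
wrist_force: [-1.7, -0.4, 4.4]
width: 0.0006
11.8 [0.51407709 0.15937673 0.15828404] [-3.14156730e+00  2.93324081e-04 -2.43442937e+00] [-1.69982901 -0.39898179  4.41335414] [-0.03934812  0.27987522 -0.0045931 ]
```

4.4 N at z 0.1583 fits a freed pin about 4 mm down. I'll go the rest of the way.

```bash
python3 -m crank '[[0,0,0.01,0],[0,0,0.01,0],[0,0,0.01,0],[0,0,0,0],[0,0,0,0],[0,0,0,0],[0,0,0,0],[0,0,0,0],[0,0,0,0],[0,0,0,0]]'
python3 - <<'E'
from h import *
import cv2
o=robot.get_obs();print(o["time"],o["tool_pos"],o["ee_rot"],o["wrist_force"],o["wrist_torque"])
p,d=robot.snapshot("scene")
cv2.imwrite("pics/s9.png",cv2.resize(p[145:215,310:390,::-1],None,fx=8,fy=8,interpolation=cv2.INTER_CUBIC))
for i in range(3): robot.snapshot("top"); o=robot.get_obs();print(o["tool_pos"],o["wrist_force"])
E
```

```text
time: 13.05
tool_pos: [0.5142, 0.1594, 0.1547]
ee_rot: [-3.141, 0.002, -2.434]
wrist_force: [-4.3, -0.4, 13.1]
width: 0.0003
13.05 [0.51422323 0.15941222 0.15474169] [-3.14051260e+00  1.96922948e-03 -2.43436787e+00] [-4.28672724 -0.41709983 13.14973418] [-0.13181201  0.85341135  0.02477266]
[0.51425942 0.15940377 0.15477876] [-4.50123949 -1.17047227 12.55059687]
[0.51422821 0.15939233 0.15473855] [-5.07442113 -0.75617759 12.65106011]
[0.51425105 0.15941791 0.15476315] [-4.78105995 -1.22611008 12.29738894]
```

View pics/s9.png

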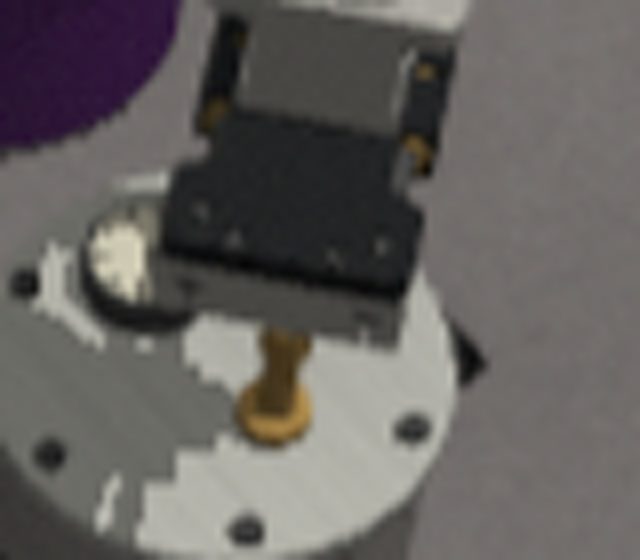

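The force is 13 N, well above the 7 N spring, and the TCP stopped at 0.1547, 2 mm short of the command and about 8 mm below contact. The pin is at its bottom stop and has been held for just over a second. I'll release straight up and back away.

```bash
python3 -m crank '[[0,0,-0.06,0],[0,0,-0.12,0],[0,0,-0.15,0],[0,0,-0.15,0],[0.15,0.1,-0.1,0],[0.2,0.15,0,0],[0.2,0.15,0,0],[0.2,0.15,0,0],[0.1,0.1,0,0],[0,0,0,0]]'
python3 - <<'E'
from h import *
import cv2
o=robot.get_obs();print(o["time"],o["tool_pos"],o["ee_rot"],o["wrist_force"])
p,d=robot.snapshot("scene");q,e=robot.snapshot("top")
cv2.imwrite("pics/s10.png",p[:,:,::-1]);cv2.imwrite("pics/t10.png",q[:,:,::-1])
X=cloud("scene",d);print([tuple(X[r,c].round(3)) for r in (181,182,183) for c in (345,346,347)])
b0=np.load("top0_p.npy");s0=np.load("scene0_p.npy")
f=lambda i,r,c:cv2.resize(i[r:r+26,c:c+26,::-1],(390,290),interpolation=cv2.INTER_CUBIC)
cv2.imwrite("pics/c10.png",np.vstack([np.hstack([f(b0,172,190),f(q,172,190)]),np.hstack([f(s0,174,333),f(p,174,333)])]))
E
```

```text
time: 14.5
tool_pos: [0.2995, 0.1479, 0.268]
ee_rot: [-3.141, 0.001, -2.433]
wrist_force: [-0.1, -0.2, -1.0]
width: 0.0004
14.5 [0.29947361 0.14787586 0.26797841] [-3.14106013e+00  1.44262330e-03 -2.43307126e+00] [-0.13909739 -0.16822071 -1.01608625]
[(np.float64(0.512), np.float64(0.157), np.float64(0.175)), (np.float64(0.514), np.float64(0.159), np.float64(0.176)), (np.float64(0.515), np.float64(0.161), np.float64(0.175)), (np.float64(0.514), np.float64(0.156), np.float64(0.174)), (np.float64(0.517), np.float64(0.156), np.float64(0.177)), (np.float64(0.519), np.float64(0.158), np.float64(0.177)), (np.float64(0.517), np.float64(0.154), np.float64(0.174)), (np.float64(0.519), np.float64(0.155), np.float64(0.177)), (np.float64(0.521), np.float64(0.156), np.float64(0.177))]
```

View pics/c10.png

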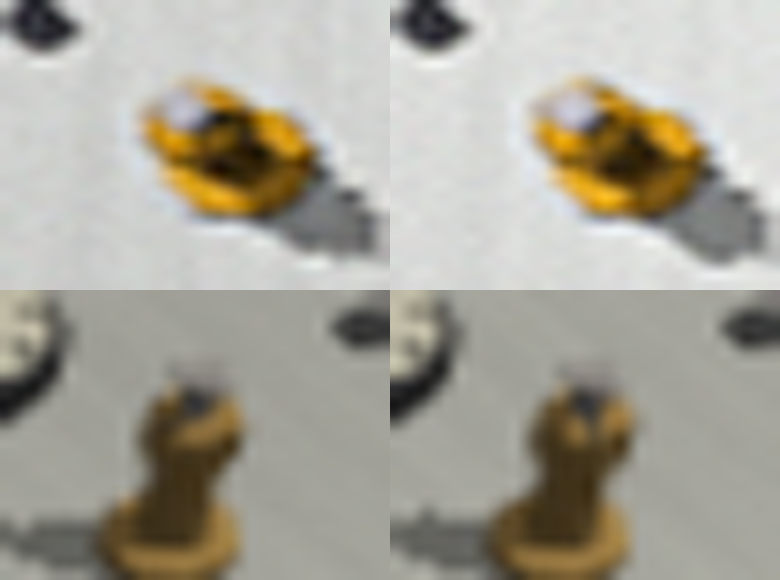

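View pics/s10.png

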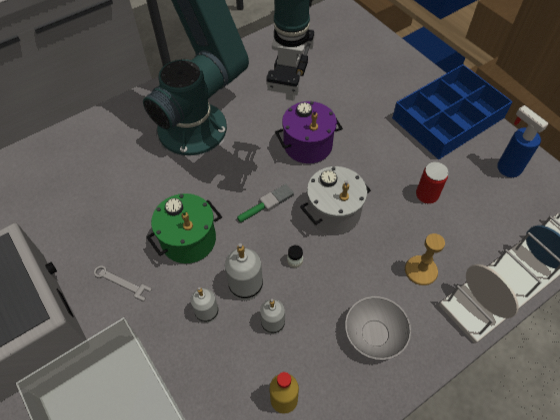

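The dark line on the nut now shows at the front in scene, crop (595,430), where it was not visible before. The pin top is back at about 0.177, the bottle's nut is untouched, and the gripper is clear of everything. I'm handing in.

Run:
```python
from h import *
o=robot.get_obs();print(o["time"],abs(o["qvel"]).max(),o["wrist_force"])
print(robot.close_job())
```

```text
14.6 0.025374431664803028 [0.4203497  0.83277068 0.46494826]
the job is handed in; nothing more can be done
None
```

The pressure valve job on the steel pot is done and handed in at 14.6 s of the 40 s; no verdict is reported.

- **Lock nut:** I gripped it and turned it anticlockwise. The wrist turned 1.136 rad, about 0.18 of a turn. A dark line on the nut's top came into view after the turn. I could not read the exact nut angle at this image resolution.
- **Valve pin:** I pressed it with the shut fingertips. The force read 4.4 N about halfway and 12–13 N at the stop, about 8 mm below first contact, and I held it there just over a second. I then let go straight upward.
- **Last checks:** The pin top read back at about 0.177 m, where it started (0.178 m nominal). The nut was left loose. The arm never went near the tall bottle, and the final scene picture shows nothing moved. The gripper was well clear, at about zero wrist force.
- **Disagreements:**
  - The images and the contact height put the fingertips about 15 mm behind the reported TCP, not 8 mm ahead as stated, so I followed the images.
  - My visual correction sideways was 2.4 mm off; the grip showed this with about 6 N of side force, and I corrected it before turning.
  - At the pin's stop there was also about 4.5 N of unexplained side force.

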